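# Clamp a papier-mache lantern for painting

## Task

Lift the papier-mache lantern by its cane handle only, set it down gently, upright, on the felt pad of the painting clamp between the jaw and the rest, and slide the jaw by its post until the lantern is pinched lightly between the two cork faces and stays held when you let go. The damp shell is crushed by more than 20 N, so never set it down or squeeze it harder than that (about 3 to 10 N is right), and leave the other things on the table where they are.

Things in the scene. Friction and masses are not known exactly. Their poses are not given: they have to be found in the camera images.
- lantern: Papier-mache lantern: open cup-shaped shell of plain paper, 80 mm high, 80 mm across at the foot, widest (90 mm) 32 mm above the foot, 72 mm at the mouth, wall 4 mm, about 0.18 kg, with a rigid arched handle over its mouth. Origin: centre of the underside; z up; the arch lies in the y-z plane.
- lantern_handle (a point): Middle of the level top of the lantern's handle, 10 mm round cane, on its middle line, 124 mm above the underside; the level part runs along the lantern's y from -22 to +22 mm. Axes as the lantern's.
- clamp: Plywood painting clamp: fixed base plate 310 x 130 mm, 14 mm thick. Origin: on the table, under the place for the lantern; x points from the sliding jaw to the rest, z up. The rest is a rigid upright block, top 74 mm above the table, with a cork face 70 mm wide; it is set anew each time, its face somewhere from x = 50 to 72 mm, not measured.
- felt (a point): Middle of the top of the clamp's grey felt pad, 22 mm above the table, 12 mm to +x of the clamp's origin; the pad measures 140 mm along the clamp's x by 110 mm and is springy (about 1 mm per 3 N).
- jaw: The clamp's sliding jaw: upright block 80 mm wide, top 76 mm above the table, with a sprung cork face 70 mm wide (gives 1 mm per 5 N). Origin: under the cork face, in its plane, 14 mm above the table; axes as the clamp's. Slides along the clamp's x, from -85 mm (fully open) to 0; slide friction about 8 N, so it stays where it is left.
- jaw_post (a point): Top centre of the upright wooden post, 16 mm in diameter, by which the jaw is moved; 101 mm above the table, 85 mm behind the jaw's cork face. The bar it stands on has its top 32 mm above the table.
- bowl: Bystander: shallow paper bowl 124 mm across, 45 mm high. Origin: centre of the underside.
- egg: Bystander: plaster egg 72 mm across, 85 mm high, standing. Origin: centre of the underside.
- brush_jar: Bystander: glass jar 72 mm across and 100 mm high with brushes up to 210 mm high. Origin: centre of the underside.
- tape: Bystander: roll of tape 90 mm across, 24 mm high, lying flat. Origin: centre of the underside.
- paint: Bystander: paint bottle 56 mm across, 130 mm high. Origin: centre of the underside.
Mind the look-alikes: they are no part of the job. Leave any green look-alike of the lantern alone.

How it is judged (in metres and radians):
On the way, in this order (a step that is already met when the one before it is completed fails the run):
1. the lantern is lifted clear of table and clamp (height (world z) of lantern above 0.03 m and contact force between lantern and clamp below 0.1 N), for 0.2 s.
2. the lantern stands on the felt pad, let go (z of lantern in the frame of clamp between 0.014 and 0.026 m and contact force between lantern and clamp above 0.5 N and contact force between the fingers and lantern below 0.1 N and angle between lantern's own z axis and vertical below 0.1 rad), for 0.2 s.
At the end, for the whole second after the job is handed in: The lantern stands upright (within 0.1 rad) and still on the felt pad, within 30 mm of the clamp's middle line, and the released jaw still presses it against the rest with more than 2.5 N (contact force between jaw and lantern above 2.5 N and angle between lantern's own z axis and vertical below 0.1 rad and z of lantern in the frame of clamp between 0.014 and 0.026 m and x of lantern in the frame of clamp between -0.005 and 0.04 m and y of lantern in the frame of clamp between -0.03 and 0.03 m and linear speed of lantern below 0.01 m/s); the robot touches nothing.
It fails at once if the jaw squeezes the lantern with more than 20 N (contact force between jaw and lantern above 20 N).
It fails at once if the lantern is set down on, or knocked against, the clamp with more than 20 N (contact force between clamp and lantern above 20 N and contact force between jaw and lantern below 0.5 N).
It fails at once if the lantern is gripped or pushed by its shell instead of its handle (contact force between the fingers and lantern above 2 N and z of the grasp point in the frame of lantern below 0.092 m).
It fails at once if the lantern is tipped over (angle between lantern's own z axis and vertical above 0.7 rad).
It fails at once if a bystander is moved by more than 30 mm (distance of any of bowl, egg, brush_jar, tape, paint from where it was at the start of the episode above 0.03 m).
It also fails if it takes over 64 s, if anything falls off the work surface, if the arm or the gripper's body presses on something with over 40 N, if the wrist force passes 120 N, or if a joint passes its speed limit or range.

## Robot

A 6-joint arm with a two-finger parallel gripper is mounted at the origin on the work surface. World frame = base frame: x ahead of the robot, y to its left, z up, the work surface at z = 0. Lengths are in mm, angles in rad, forces in N, time in s.
With the tool pointing down it reaches from about 350 to 975 mm from the base axis. Payload 7.1 kg.
Tool frame: the origin (TCP) lies at the very end of the fingers, on their centre line; the grasp point (between the pads) lies 19 mm behind it; z points along the fingers, y is the direction in which the jaws open and shut (so a half turn about z gives the same grasp; the last joint's range is limited). The gripper opens to 88 mm and grips with 3 to 60 N. Pads are 20 mm wide; open, the fingers measure 115 mm over their backs; the gripper's body (75 mm by 178 mm) begins 61 mm behind the grasp point.
Start: joints at [-1.346, 0.423, 1.63, -0, 1.089, -0.019], TCP at [150.889, -606.496, 222.675] pointing down, gripper open.
Joint ranges: [-3, 3], [-0.9, 2.11], [0.09, 2.58], [-1.31, 4.45], [0.11, 2.69], [-2.54, 2.54]. Speed limits (rad/s): [2.39, 2.39, 3.01, 3.14, 3.14, 3.14].

## Interface

Orientations are given as a rotation vector (axis times angle).
In Python, from workcell import * gives the robot as it stands.
- The arm moves only by the tool play_rows, never from a script. Its argument "plan" is text: rows parted by semicolons, each of 7 numbers parted by spaces: the finger opening in cm, from 0 to 8.78, then the shift along the tool's x, y, z in cm, then the turn, a rotation vector about the tool's x, y, z in degrees. A call has 1 to 20 rows; each row shifts and turns the commanded pose from where the row before left it, along the tool's axes as they then stand; what a row does not reach is not made up. A row lasts 1/8 s, in which the tool goes at most 62.5 mm and 10.7 degrees, less where a joint would pass 70% of its speed; a pose out of reach is approached as far as the arm can. A call is refused whole if a number of a shift passes 6.25 or a number of a turn 10.7, either way. A call with a gripper value outside its range is refused whole. The fingers move at their own pace and stop on an object; the grip force is fixed at half the most. Time passes only in rows, so rows that do not move let the fingers close. It gives the time, the measured TCP pose, the force and the opening at its end, in the units of the state.
- get_obs(): the state, without advancing time (a new reading comes with each control period).
- get_image(name): name is "scene" or "top" or "wrist"; returns a dict with "pixels" (400x640x3 uint8, red, green, blue), "range_z" (400x640 float32, mm along the optical axis (not along the pixel's ray), 0 where there is no reading), "fx", "fy", "cx", "cy" (pixels), "distortion" ([k1, k2, p1, p2, k3] as OpenCV has them; the pictures are not rectified), "eye" and "attitude" of the camera in the world. Camera axes: x right, y down, z forward; pixel columns grow to the right and rows downward; lengths in mm; the calibration is good to about 2 mm. A picture is of the moment at which its call begins.
- close_job(): hands the job in, once; it reports no verdict.
The state is a dict: "t": time; "qpos": joint angles; "qvel": joint speeds; "joint_torque": joint torques, N m; "ee_pos": TCP position; "orientation": TCP orientation; "ft_force": force on the tool from outside, world axes, zero at the start; "moment": the same for the moment, N m; "width": finger opening in mm.
Only numpy, scipy, OpenCV 4.12 (cv2) and the standard library are available. Lean on these libraries where they do the work, as an engineer would, in place of code of your own. Each camera call takes 0.05 s, during which the arm holds its last target. There are 200 camera calls.

## Working session

There is one attempt and no reset: what is moved stays moved. The work goes in short steps, Python scripts to look and compute and a tool call to move; the robot and the scene stay as the last step left them, time stands still between calls to the robot, and variables do not carry over. Pictures are saved under pics/ and viewed, about 8 in all and at most 12, crops included, and the job is handed in when it is done.

Besides the shell and the picture viewer there is one more tool, called after ">>>" as name(argument=value, ...), one argument or row to a line, values as JSON. play_rows: Moves the arm, as the interface text tells. Its arguments: {"type":"object","properties":{"plan":{"type":"string"}},"required":["plan"]}

```bash
ls; mkdir -p pics; cat > h.py <<'E'
from workcell import *
import numpy as np, cv2
from scipy.spatial.transform import Rotation as R
def att(im):
    a=np.array(im["attitude"],float)
    return a if a.shape==(3,3) else R.from_rotvec(a).as_matrix() if a.size==3 else R.from_quat(a).as_matrix()
def K(im): return np.array([[im["fx"],0,im["cx"]],[0,im["fy"],im["cy"]],[0,0,1.]])
def und(im,uv): return cv2.undistortPoints(np.array(uv,float).reshape(-1,1,2),K(im),np.array(im["distortion"],float)).reshape(-1,2)
def plane(im,uv,z):
    d=np.c_[und(im,uv),np.ones(len(np.array(uv).reshape(-1,2)))]@att(im).T; e=np.array(im["eye"],float)
    return e+d*((z-e[2])/d[:,2])[:,None]
def cloud(im):
    h,w=im["range_z"].shape; g=np.stack(np.meshgrid(np.arange(w),np.arange(h)),-1).reshape(-1,2)
    n=np.c_[und(im,g),np.ones(h*w)]; z=im["range_z"].reshape(-1,1)
    P=(n*z)@att(im).T+np.array(im["eye"],float); P[z[:,0]==0]=np.nan
    return P.reshape(h,w,3)
def save(im,name,crop=None,s=1):
    p=im["pixels"][:,:,::-1]
    if crop: p=p[crop[1]:crop[3],crop[0]:crop[2]]
    cv2.imwrite("pics/"+name,cv2.resize(p,None,fx=s,fy=s,interpolation=cv2.INTER_CUBIC))
E
python3 - <<'E'
from h import *
o=get_obs(); print(o)
for n in("top","scene"):
    im=get_image(n); save(im,n+"0.png"); np.save(n+"0.npy",im,allow_pickle=True)
    print(n,im["eye"],im["attitude"],im["fx"],im["distortion"],(im["range_z"]>0).mean())
E
```

```text
pics
{'t': 0.0, 'qpos': array([-1.34599264e+00,  4.23857626e-01,  1.63069076e+00, -9.92379527e-06,
        1.08862671e+00, -1.90086731e-02]), 'qvel': array([-3.35387040e-04, -5.30057845e-04, -1.14358507e-04,  1.25098990e-05,
       -1.34867045e-03,  1.22028876e-03]), 'joint_torque': array([ 1.19107772e-03, -5.44617712e+01, -2.73666912e+01,  6.43346971e-02,
        2.26108701e-02, -1.13355391e-04]), 'ee_pos': array([ 150.76748317, -605.9555387 ,  221.89093697]), 'orientation': array([-3.11671537e+00, -3.81847563e-01,  2.68918360e-04]), 'ft_force': array([-0.0644881 ,  0.54143096, -0.42121681]), 'moment': array([-0.05660564,  0.02673796,  0.07369176]), 'width': 88.17959210170463}
top [ 318.31001792   23.35100397 1192.11601107] [-2.08077251  2.13088592 -0.24772356] 407.9168480090148 [-0.01856687  0.          0.          0.          0.        ] 0.99602734375
scene [1539.29420203   18.13559568  951.77466844] [-1.68319227 -1.72579184  0.77584274] 378.31556316466873 [0.01584627 0.         0.         0.         0.        ] 0.9958515625
```

View pics/top0.png

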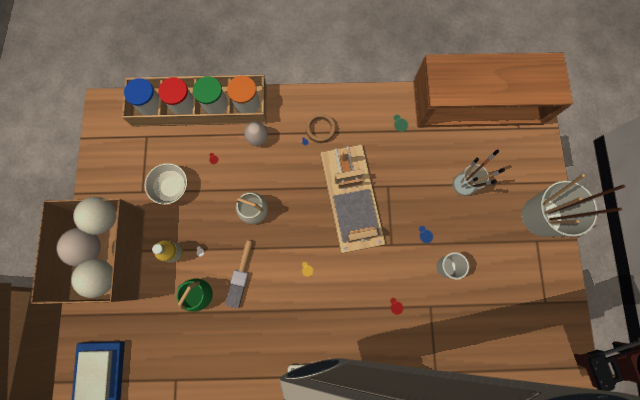

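View pics/scene0.png

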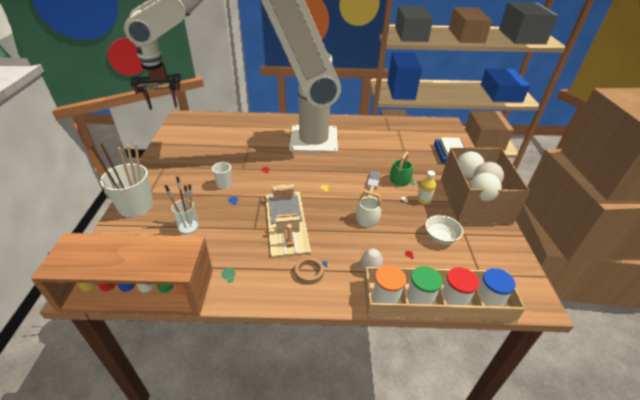

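Candidates in the top view: the plain lantern with a handle is at (251,207). The green look-alike is at (194,295), and a plain cup with no handle is at (455,265). The plain one with the handle fits the description. The clamp is at (353,198), with the jaw at its upper end and the rest near (362,235). I'll confirm both in a crop and measure.

```bash
python3 - <<'E'
from h import *
im=np.load("top0.npy",allow_pickle=True).item()
save(im,"crop1.png",(215,130,405,260),4)
P=cloud(im)
np.set_printoptions(precision=1,suppress=True)
def near(c,r,lo,hi):
    m=(np.hypot(P[...,0]-c[0],P[...,1]-c[1])<r)&(P[...,2]>lo)&(P[...,2]<hi); return m
c=plane(im,[(251,207)],80)[0]; print("lantern approx",c)
m=near(c,75,50,95); v,u=np.nonzero(m)
(ce,rad)=cv2.minEnclosingCircle(P[m][:,:2].astype(np.float32)); print("shell circle",ce,rad)
m=near(ce,80,105,140); print("handle n",m.sum()); Q=P[m]; print(Q.mean(0),Q[:,2].max()); print(cv2.fitLine(Q[:,:2].astype(np.float32),cv2.DIST_L2,0,.01,.01).ravel(), np.ptp(Q[:,:2],0))
print([(x,y) for x,y in zip(*np.nonzero(m)[::-1])])
c=plane(im,[(353,198)],14)[0];print("clamp",c)
m=near(c,200,8,18); pts=P[m][:,:2].astype(np.float32); print(cv2.minAreaRect(pts), m.sum())
hsv=cv2.cvtColor(im["pixels"],cv2.COLOR_RGB2HSV)
f=(hsv[...,1]<60)&near(c,130,17,28); print("felt",f.sum(),P[f].mean(0),cv2.minAreaRect(P[f][:,:2].astype(np.float32)))
for k in((60,85),(90,110)):
    m=near(c,170,*k); print(k,m.sum())
    n,l,s,ct=cv2.connectedComponentsWithStats(m.astype(np.uint8))
    for i in range(1,n): print(s[i],P[l==i].mean(0), cv2.minAreaRect(P[l==i][:,:2].astype(np.float32)))
E
```

```text
lantern approx [533.  200.2  80. ]
shell circle (538.2766723632812, 204.640869140625) 43.100341796875
handle n 94
[537.2 202.1 123.8] 132.38987640684127
[  0.4   0.9 537.2 202.1] [29.7 65.5]
[(np.int64(236), np.int64(198)), (np.int64(237), np.int64(198)), (np.int64(238), np.int64(198)), (np.int64(239), np.int64(198)), (np.int64(240), np.int64(198)), (np.int64(241), np.int64(198)), (np.int64(236), np.int64(199)), (np.int64(237), np.int64(199)), (np.int64(238), np.int64(199)), (np.int64(239), np.int64(199)), (np.int64(240), np.int64(199)), (np.int64(241), np.int64(199)), (np.int64(242), np.int64(199)), (np.int64(243), np.int64(199)), (np.int64(244), np.int64(199)), (np.int64(236), np.int64(200)), (np.int64(237), np.int64(200)), (np.int64(238), np.int64(200)), (np.int64(239), np.int64(200)), (np.int64(240), np.int64(200)), (np.int64(241), np.int64(200)), (np.int64(242), np.int64(200)), (np.int64(243), np.int64(200)), (np.int64(244), np.int64(200)), (np.int64(245), np.int64(200)), (np.int64(246), np.int64(200)), (np.int64(247), np.int64(200)), (np.int64(237), np.int64(201)), (np.int64(23
[... 2418 characters left out ...]
.9] ((675.8887939453125, -66.69192504882812), (12.706263542175293, 3.9142231941223145), 86.88045501708984)
[336 169  28  12 186] [622.2 -76.8  73.4] ((623.54345703125, -77.00173950195312), (17.218164443969727, 79.87753295898438), 10.010890007019043)
[339 178  25   8  87] [601.4 -81.1  69.8] ((601.9036865234375, -81.05186462402344), (8.803081512451172, 70.34307098388672), 10.944754600524902)
[348 227  30  14 274] [ 453.  -106.2   72.5] ((453.8909606933594, -106.07825469970703), (26.218250274658203, 79.29278564453125), 10.120211601257324)
(90, 110) 30
[343 149   6   7  30] [681.  -66.6  99.3] ((681.3510131835938, -66.37772369384766), (14.198637962341309, 14.956344604492188), 84.98023223876953)
```

View pics/crop1.png

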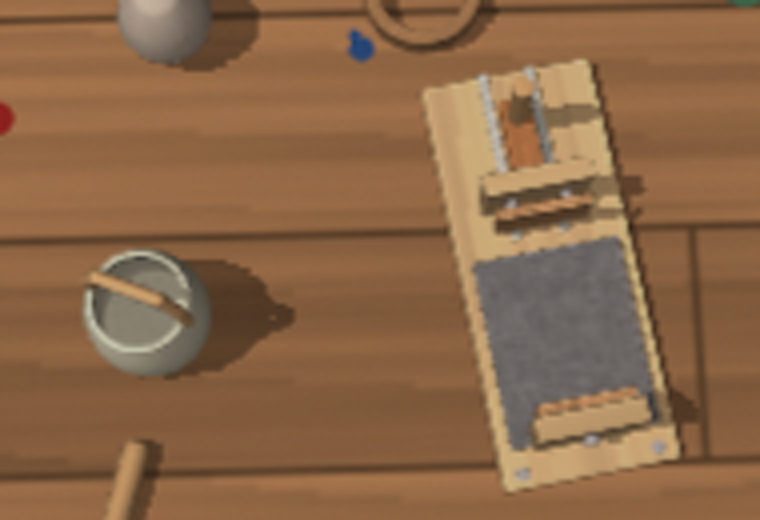

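The crop confirms the target: a plain paper shell with a cane handle, centred at about (251,207), with the handle running from (236,198) to (260,208). The clamp axis runs from the jaw at the top to the rest at the bottom, 10° off world −x. Next I move above the lantern.

>>> play_rows(
  plan="8.7 3.56 -4.32 0 0 0 0;8.7 3.56 -4.32 0 0 0 0;8.7 3.56 -4.32 0 0 0 0;8.7 3.56 -4.32 0 0 0 0;8.7 3.56 -4.32 0 0 0 0;8.7 3.56 -4.32 0 0 0 0;8.7 3.56 -4.32 0 0 0 0;8.7 3.56 -4.32 0 0 0 0;8.7 3.56 -4.32 0 0 0 0;8.7 3.56 -4.32 0 0 0 0;8.7 3.56 -4.32 0 0 0 0;8.7 3.56 -4.32 0 0 0 0;8.7 3.56 -4.32 0 0 0 0;8.7 3.56 -4.32 0 0 0 0;8.7 3.56 -4.32 0 0 0 0;8.7 3.56 -4.32 0 0 0 0",
)

```text
t: 2.1
ee_pos: [537.1, 203.6, 222.4]
orientation: [3.118, 0.382, -0.001]
ft_force: [-0.0, -1.2, 0.5]
width: 87.1
```

>>> play_rows(
  plan="8.7 0 0 0 0 0 -10.2;8.7 0 0 0 0 0 -10.2;8.7 0 0 0 0 0 -10.2;8.7 0 0 0 0 0 -10.2;8.7 0 0 0 0 0 -10.2;8.7 0 0 0 0 0 0;8.7 0 0 0 0 0 0",
)

```text
t: 2.98
ee_pos: [536.7, 201.7, 222.5]
orientation: [-2.653, -1.683, 0.0]
ft_force: [-0.3, 0.4, -0.2]
width: 87.0
```

```bash
cat >> h.py <<'E'
np.set_printoptions(precision=1,suppress=True)
def pose():
    o=get_obs(); M=R.from_rotvec(o["orientation"]).as_matrix(); return o,M
def need(target,yaw_y_deg):
    """shift in tool axes [cm] to target (mm), and the z turn [deg] that brings tool y to world angle"""
    o,M=pose(); d=M.T@(np.array(target)-o["ee_pos"])/10
    a=np.degrees(np.arctan2(M[1,1],M[0,1])); t=-(yaw_y_deg-a); t=(t+90)%180-90
    print("t",round(o["t"],2),"pos",o["ee_pos"],"yawY",a,"zaxis",M[:,2].round(3),"f",o["ft_force"],"w",o["width"]); print("shift cm",d.round(2),"turn z",t)
E
python3 - <<'E'
from h import *
im=get_image("wrist"); np.save("w1.npy",im,allow_pickle=True); save(im,"w1.png"); print(im["eye"])
P=cloud(im); o,M=pose(); c=np.array([537,202])
r=np.hypot(P[...,0]-c[0],P[...,1]-c[1])
m=(r<60)&(P[...,2]>110)&(P[...,2]<140); Q=P[m]; print(m.sum())
T=Q[Q[:,2]>np.percentile(Q[:,2],50)-0]; print(T.mean(0))
for S in (Q,T):
    rc=cv2.minAreaRect(S[:,:2].astype(np.float32)); l=cv2.fitLine(S[:,:2].astype(np.float32),cv2.DIST_L2,0,.01,.01).ravel(); print(rc,l,np.degrees(np.arctan2(l[1],l[0])), S[:,2].max())
m=(r<75)&(P[...,2]>75)&(P[...,2]<83); print("rim",cv2.minEnclosingCircle(P[m][:,:2].astype(np.float32)),m.sum())
need([537,202,222],-25)
E
```

```text
[566.2 264.6 385. ]
1023
[540.5 207.6 129.2]
((540.3318481445312, 207.11080932617188), (67.721435546875, 9.97978401184082), 68.52352142333984) [  0.4   0.9 541.9 210.9] 68.56124 131.1467726729127
((540.2470703125, 206.7386016845703), (50.37586975097656, 8.350443840026855), 68.86405944824219) [  0.4   0.9 540.5 207.6] 68.49073 131.1467726729127
rim ((540.9495849609375, 208.44606018066406), 38.52750778198242) 1126
t 3.02 pos [536.7 201.7 222.6] yawY -25.19486876494082 zaxis [-0. -0. -1.] f [-0.2  0.2  0.3] w 86.89210239596221
shift cm [0.  0.  0.1] turn z -0.1948687649408214
```

View pics/w1.png

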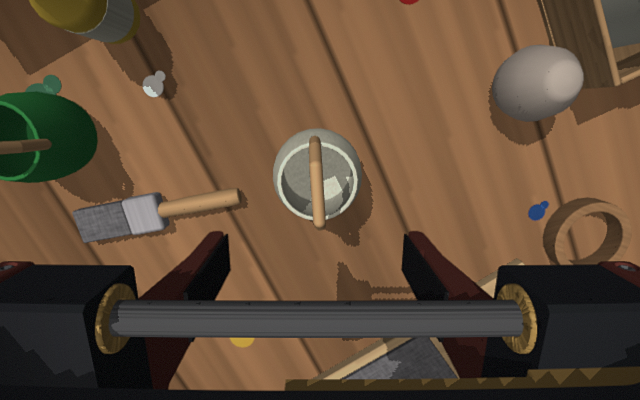

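The wrist view shows the handle from (315,138) to (320,225). Its centre is about (540,207) at 68.6°. I descend and grip it.

>>> play_rows(
  plan="8.7 0.64 0.1 2 0 0 -3.8;8.7 0 0 3 0 0 0;8.7 0 0 3 0 0 0;8.7 0 0 2 0 0 0;8.7 0 0 1.2 0 0 0;8.7 0 0 0.55 0 0 0;8.7 0 0 0 0 0 0;0 0 0 0 0 0 0;0 0 0 0 0 0 0;0 0 0 0 0 0 0;0 0 0 0 0 0 0;0 0 0 0 0 0 0;0 0 0 0 0 0 0;0 0 0 0 0 0 0;0 0 0 0 0 0 0",
)

```text
t: 4.9
ee_pos: [540.4, 207.1, 105.2]
orientation: [2.593, 1.774, -0.0]
ft_force: [-0.6, 0.3, 0.6]
width: 10.6
```

The handle is gripped (opening 10.6 mm). Before carrying it over, I measure the rest's cork face from the saved scene view.

```bash
python3 - <<'E'
from h import *
u=np.array([-.985,-.1736]); v=np.array([.1736,-.985]); O=np.array([513.8,-96.1])
for n in("scene","top","wrist"):
    im=np.load("w1.npy" if n=="wrist" else n+"0.npy",allow_pickle=True).item(); P=cloud(im)
    cx=(P[...,:2]-O)@u; cy=(P[...,:2]-O)@v; z=P[...,2]
    b=(abs(cy)<28)&(abs(cx)<200)
    for lab,lo,hi,a,c in(("restface",32,68,30,75),("resttop",69,79,30,110),("jawface",34,66,-120,-60),("jawtop",66,80,-130,-60),("post",92,108,-190,-150)):
        m=b&(z>lo)&(z<hi)&(cx>a)&(cx<c)
        if m.sum(): print(n,lab,m.sum(),"cx pct 2,10,25,50,75,90,98",np.percentile(cx[m],[2,10,25,50,75,90,98]),"cy",cy[m].mean(),"z",z[m].mean())
    hsv=cv2.cvtColor(im["pixels"],cv2.COLOR_RGB2HSV)
    f=(hsv[...,1]<60)&(z>15)&(z<28)&(abs(cx)<120)&(abs(cy)<70)
    if f.sum(): print(n,"felt",f.sum(),np.percentile(cx[f],[1,50,99]),np.percentile(cy[f],[1,50,99]),z[f].mean())
E
```

```text
scene restface 113 cx pct 2,10,25,50,75,90,98 [40.7 43.6 45.2 46.6 48.1 49.2 50.5] cy 0.953234013403506 z 49.866915421507315
scene resttop 79 cx pct 2,10,25,50,75,90,98 [42.6 45.8 49.9 56.  63.  66.7 69.1] cy -0.5360800195808028 z 73.38081119868941
scene jawface 25 cx pct 2,10,25,50,75,90,98 [-119.9 -119.8 -119.5 -119.  -118.4 -103.7  -93.5] cy 4.307212750877415 z 52.60677525713734
scene jawtop 133 cx pct 2,10,25,50,75,90,98 [-124.2 -122.4 -120.3 -111.8  -94.8  -90.6  -87.7] cy 0.16269807578811205 z 72.80668734590148
scene post 23 cx pct 2,10,25,50,75,90,98 [-180.2 -179.4 -178.7 -175.5 -169.5 -167.3 -164.3] cy -3.041560439472127 z 98.63548474140939
scene felt 531 [-67.4   6.9  63.8] [-56.3  -1.1  50.1] 21.90121804801604
top restface 28 cx pct 2,10,25,50,75,90,98 [49.3 54.6 73.4 73.5 73.7 73.8 74.9] cy 3.635147127109336 z 54.277920101560575
top resttop 177 cx pct 2,10,25,50,75,90,98 [48.4 50.4 54.5 61.2 67.7 71.  73.2] cy -0.37636892503837865 z 73.21242708540947
top jawface 98 cx pct 2,10,25,50,75,90,98 [-104.6 -104.3 -103.7  -99.1  -85.9  -85.4  -84.9] cy -0.7213094696479834 z 50.829558111646364
top jawtop 176 cx pct 2,10,25,50,75,90,98 [-118.7 -116.9 -112.3 -106.1  -91.4  -87.9  -85.6] cy 0.05123120747914456 z 73.22575959847025
top post 28 cx pct 2,10,25,50,75,90,98 [-176.8 -175.6 -173.9 -169.8 -166.2 -164.4 -163.3] cy 0.23045605259995763 z 99.87626771614428
top felt 1455 [-68.3 -10.4  65. ] [-53.3  -1.9  53. ] 21.27439249590046
wrist felt 2673 [-70.4 -34.9  37.5] [-56.8 -34.6  16.4] 21.787960099994546
```

>>> play_rows(
  plan="0 0 0 -0.5 0 0 0;0 0 0 -1.5 0 0 0;0 0 0 -3 0 0 0;0 0 0 -3 0 0 0;0 0 0 -3 0 0 0;0 0 0 -1 0 0 0;0 0 0 0 0 0 0;0 0 0 0 0 0 0",
)

```text
t: 5.9
ee_pos: [539.7, 206.9, 224.0]
orientation: [-2.592, -1.774, 0.003]
ft_force: [-0.5, 0.5, -1.9]
width: 9.2
```

The lantern is lifted and the wrist reads its weight (about 1.9 N). The rest face is at about +47.5 in my provisional clamp frame, so I place the lantern centre about 5 mm short of touching it, near (517,−95.6).

>>> play_rows(
  plan="0 -1.2 0.37 0 0 0 0;0 -2.5 0.77 0 0 0 0;0 -2.5 0.77 0 0 0 0;0 -2.5 0.77 0 0 0 0;0 -2.5 0.77 0 0 0 0;0 -2.5 0.77 0 0 0 0;0 -2.5 0.77 0 0 0 0;0 -2.5 0.77 0 0 0 0;0 -2.5 0.77 0 0 0 0;0 -2.5 0.77 0 0 0 0;0 -2.5 0.77 0 0 0 0;0 -2.5 0.77 0 0 0 0;0 -0.3 0.07 0 0 0 0;0 0 0 0 0 0 0;0 0 0 0 0 0 0;0 0 0 0 0 0 0",
)

```text
t: 7.9
ee_pos: [518.5, -94.8, 225.1]
orientation: [-2.592, -1.775, 0.0]
ft_force: [-0.3, 0.4, -2.0]
width: 9.1
```

```bash
python3 - <<'E'
from h import *
need([516.8,-95.6,140],-21.4)
im=get_image("scene"); save(im,"s1.png",(200,80,400,230),4); np.save("s1.npy",im,allow_pickle=True)
E
```

```text
t 7.9 pos [518.5 -94.8 225.1] yawY -21.17468993130987 zaxis [-0.  0. -1.] f [-0.3  0.4 -2. ] w 9.081364259641541
shift cm [-0.1 -0.1  8.5] turn z 0.2253100686901348
```

View pics/s1.png

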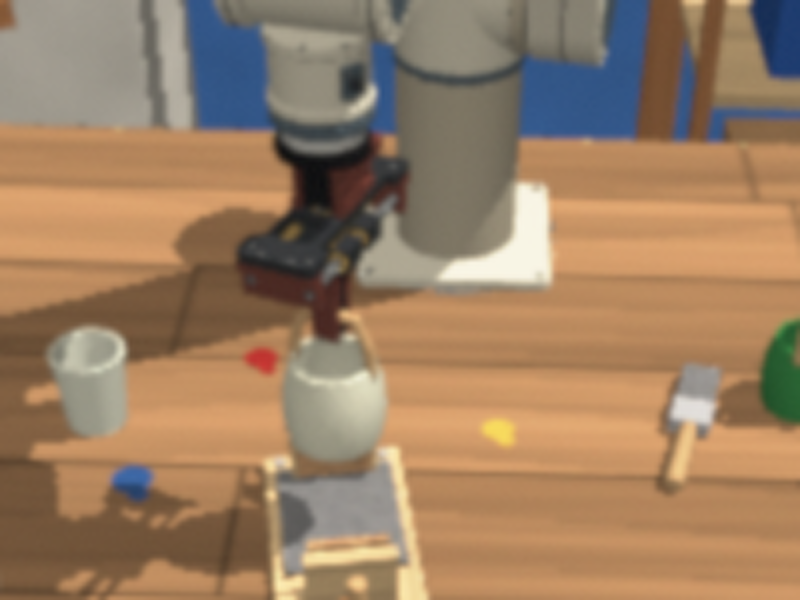

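The scene crop shows the lantern hanging upright over the felt at crop (335,400). It should touch down at TCP z ≈ 127. I lower fast to about 131, then feel for contact.

>>> play_rows(
  plan="0 -0.1 -0.1 1.5 0 0 0;0 0 0 2 0 0 0;0 0 0 2 0 0 0;0 0 0 2 0 0 0;0 0 0 1.2 0 0 0;0 0 0 0.5 0 0 0;0 0 0 0.2 0 0 0;0 0 0 0 0 0 0;0 0 0 0 0 0 0",
)

```text
t: 9.07
ee_pos: [517.5, -96.1, 131.7]
orientation: [2.592, 1.774, 0.001]
ft_force: [0.6, 0.4, -1.6]
width: 8.9
```

>>> play_rows(
  plan="0 0 0 0.1 0 0 0;0 0 0 0.1 0 0 0;0 0 0 0.1 0 0 0;0 0 0 0 0 0 0;0 0 0 0 0 0 0",
)

```text
t: 9.7
ee_pos: [517.1, -96.0, 128.1]
orientation: [-2.593, -1.774, 0.0]
ft_force: [0.6, -0.3, -1.2]
width: 9.0
```

>>> play_rows(
  plan="0 0 0 0.1 0 0 0;0 0 0 0 0 0 0;0 0 0 0 0 0 0",
)

```text
t: 10.07
ee_pos: [517.2, -96.0, 127.2]
orientation: [-2.593, -1.774, -0.0]
ft_force: [-0.8, 0.2, -1.7]
width: 9.1
```

>>> play_rows(
  plan="0 0 0 0.1 0 0 0;0 0 0 0 0 0 0;0 0 0 0 0 0 0",
)

```text
t: 10.45
ee_pos: [517.4, -96.1, 126.4]
orientation: [2.592, 1.774, 0.001]
ft_force: [0.0, 0.9, 0.1]
width: 9.3
```

Contact is made: the felt now carries the weight. I release and rise straight up.

>>> play_rows(
  plan="6 0 0 0 0 0 0;6 0 0 0 0 0 0;6 0 0 0 0 0 0;6 0 0 0 0 0 0;6 0 0 0 0 0 0;6 0 0 0 0 0 0;6 0 0 0 0 0 0;6 0 0 -1 0 0 0;6 0 0 -2 0 0 0;6 0 0 -3 0 0 0;6 0 0 -3 0 0 0;6 0 0 -2 0 0 0",
)

```text
t: 11.95
ee_pos: [517.7, -96.1, 238.4]
orientation: [2.591, 1.773, 0.002]
ft_force: [0.7, 0.3, 0.1]
width: 59.8
```

```bash
python3 - <<'E'
from h import *
# above post, tool y along clamp y
need([681.2,-66.5,235],-80)
im=get_image("scene"); save(im,"s2.png",(220,120,360,260),4); P=cloud(im)
u=np.array([-.985,-.1736]); v=np.array([.1736,-.985]); O=np.array([513.8,-96.1])
cx=(P[...,:2]-O)@u; cy=(P[...,:2]-O)@v; z=P[...,2]
m=(abs(cx)<60)&(abs(cy)<60)&(z>60)&(z<106)&(cx<46)
rm=m&(z>99); print(m.sum(),rm.sum(),"rim z",np.percentile(z[m],97),"cx",np.percentile(cx[m],[2,98]),"cy",np.percentile(cy[m],[2,98]), cv2.minEnclosingCircle(np.c_[cx[rm],cy[rm]].astype(np.float32)))
E
```

```text
t 11.95 pos [517.7 -96.1 238.4] yawY -21.231085622195135 zaxis [ 0. -0. -1.] f [0.7 0.3 0.1] w 59.83269396691541
shift cm [ 8.7 14.2  0.4] turn z 58.76891437780486
409 53 rim z 102.13344052220341 cx [-47.2  35.8] cy [-40.6  37.9] ((-6.300891399383545, -2.819648265838623), 38.450809478759766)
```

View pics/s2.png

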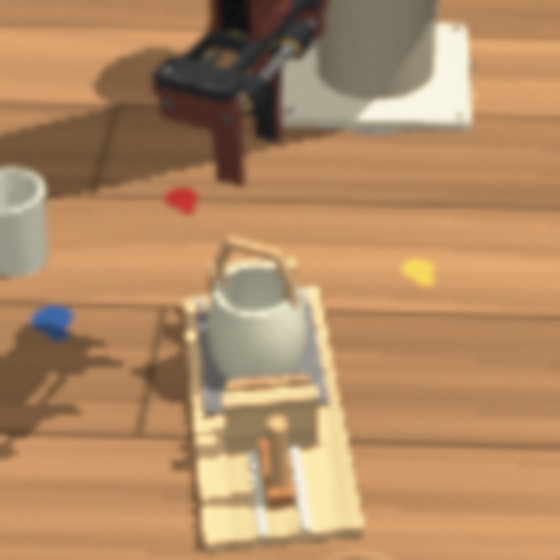

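The scene view shows the lantern upright on the felt at crop (258,310), between the jaw and the rest, with its rim at z = 102 mm. Next I go above the post at (681,−66.5) and turn the tool so the fingers close across the clamp.

>>> play_rows(
  plan="6 2.17 3.55 0 0 0 0;6 2.17 3.55 0 0 0 0;6 2.17 3.55 0 0 0 0;6 2.17 3.55 0 0 0 0;6 0 0 0 0 0 9.8;6 0 0 0 0 0 9.8;6 0 0 0 0 0 9.8;6 0 0 0 0 0 9.8;6 0 0 0 0 0 9.8;6 0 0 0 0 0 9.8;6 0 0 0 0 0 0;6 0 0 0 0 0 0",
)

```text
t: 13.5
ee_pos: [680.8, -66.5, 236.1]
orientation: [-3.129, -0.278, 0.0]
ft_force: [-0.6, -0.5, 0.4]
width: 60.3
```

```bash
python3 - <<'E'
from h import *
need([681.2,-66.5,60],-80)
im=get_image("wrist"); save(im,"w2.png"); P=cloud(im)
m=(abs(P[...,0]-681)<30)&(abs(P[...,1]+66)<30)&(P[...,2]>92)&(P[...,2]<108); print(m.sum(), cv2.minEnclosingCircle(P[m][:,:2].astype(np.float32)) if m.sum() else 0)
E
```

```text
t 13.5 pos [680.8 -66.5 236.1] yawY -79.84039774652871 zaxis [-0.  0. -1.] f [-0.6 -0.5  0.4] w 60.289211480181656
shift cm [ 0.   0.  17.6] turn z 0.15960225347129153
266 ((683.0382690429688, -65.7026138305664), 7.9485578536987305)
```

View pics/w2.png

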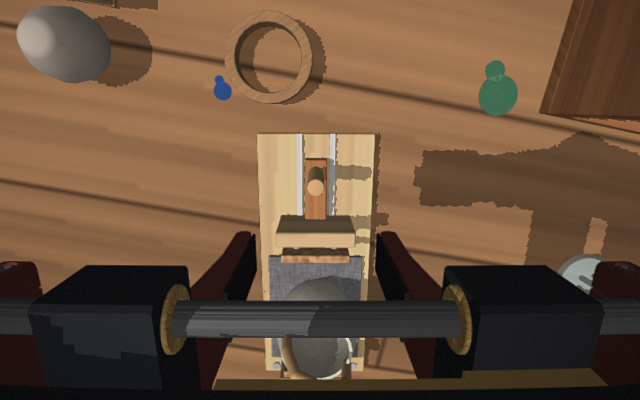

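The wrist view shows the post top at (315,187), which gives (683,−65.7), so the tool is about 2 mm short in x. I descend over the post and grip it.

>>> play_rows(
  plan="6 0.2 0 2 0 0 0;6 0 0 3.5 0 0 0;6 0 0 3.5 0 0 0;6 0 0 3.5 0 0 0;6 0 0 2.5 0 0 0;6 0 0 1.6 0 0 0;6 0 0 1 0 0 0;6 0 0 0 0 0 0;0 0 0 0 0 0 0;0 0 0 0 0 0 0;0 0 0 0 0 0 0;0 0 0 0 0 0 0;0 0 0 0 0 0 0;0 0 0 0 0 0 0;0 0 0 0 0 0 0",
)

```text
t: 15.42
ee_pos: [682.9, -65.9, 60.3]
orientation: [-3.129, -0.273, -0.0]
ft_force: [-0.4, 2.5, 1.5]
width: 15.3
```

>>> play_rows(
  plan="0 -0.2 0 0 0 0 0;0 -0.4 0 0 0 0 0;0 -0.4 0 0 0 0 0;0 -0.4 0 0 0 0 0;0 -0.4 0 0 0 0 0;0 -0.4 0 0 0 0 0;0 -0.4 0 0 0 0 0;0 -0.3 0 0 0 0 0;0 -0.1 0 0 0 0 0",
)

```text
t: 16.55
ee_pos: [655.4, -70.8, 60.4]
orientation: [-3.13, -0.273, -0.007]
ft_force: [6.7, 5.5, -3.5]
width: 15.5
```

>>> play_rows(
  plan="0 -0.1 0 0 0 0 0;0 -0.1 0 0 0 0 0",
)

```text
t: 16.8
ee_pos: [653.6, -71.1, 60.4]
orientation: [-3.13, -0.273, -0.007]
ft_force: [6.9, 5.2, -3.8]
width: 15.6
```

```bash
python3 - <<'E'
from h import *
o,M=pose(); print(o["t"],o["ee_pos"],M.T@o["ft_force"],M.T@o["moment"],o["width"])
E
```

```text
16.8 [653.6 -71.1  60.4] [ 7.7 -4.   3.8] [ 0.7  1.1 -0. ] 15.57819018760072
```

Baseline slide friction is about 7.7 N along the tool. I continue at 1 mm per row, watching the force.

>>> play_rows(
  plan="0 -0.1 0 0 0 0 0;0 -0.1 0 0 0 0 0;0 -0.1 0 0 0 0 0;0 -0.1 0 0 0 0 0;0 -0.1 0 0 0 0 0",
)

```text
t: 17.42
ee_pos: [648.6, -71.9, 60.4]
orientation: [-3.13, -0.273, -0.007]
ft_force: [7.1, 4.4, -3.5]
width: 15.1
```

>>> play_rows(
  plan="0 -0.1 0 0 0 0 0;0 -0.1 0 0 0 0 0",
)

```text
t: 17.68
ee_pos: [646.7, -72.3, 60.4]
orientation: [-3.13, -0.273, -0.007]
ft_force: [7.7, 5.1, -3.8]
width: 15.6
```

>>> play_rows(
  plan="0 -0.1 0 0 0 0 0;0 -0.1 0 0 0 0 0",
)

```text
t: 17.92
ee_pos: [644.7, -72.6, 60.4]
orientation: [-3.13, -0.273, -0.007]
ft_force: [7.1, 5.1, -3.7]
width: 15.5
```

>>> play_rows(
  plan="0 -0.05 0 0 0 0 0;0 -0.05 0 0 0 0 0;0 -0.05 0 0 0 0 0",
)

```text
t: 18.3
ee_pos: [643.5, -72.8, 60.4]
orientation: [-3.13, -0.273, -0.008]
ft_force: [8.4, 6.9, -4.5]
width: 15.3
```

>>> play_rows(
  plan="0 -0.05 0 0 0 0 0;0 -0.05 0 0 0 0 0",
)

```text
t: 18.55
ee_pos: [642.5, -73.0, 60.4]
orientation: [-3.13, -0.273, -0.008]
ft_force: [9.0, 5.7, -4.4]
width: 15.5
```

>>> play_rows(
  plan="0 -0.05 0 0 0 0 0;0 -0.05 0 0 0 0 0",
)

```text
t: 18.8
ee_pos: [641.5, -73.2, 60.4]
orientation: [-3.13, -0.273, -0.008]
ft_force: [8.0, 5.7, -5.1]
width: 15.9
```

>>> play_rows(
  plan="0 -0.05 0 0 0 0 0;0 -0.05 0 0 0 0 0",
)

```text
t: 19.05
ee_pos: [640.5, -73.4, 60.4]
orientation: [-3.13, -0.273, -0.008]
ft_force: [8.6, 4.7, -5.8]
width: 15.6
```

>>> play_rows(
  plan="0 -0.05 0 0 0 0 0;0 -0.05 0 0 0 0 0",
)

```text
t: 19.3
ee_pos: [639.6, -73.5, 60.4]
orientation: [-3.13, -0.273, -0.008]
ft_force: [8.6, 5.9, -5.3]
width: 16.0
```

>>> play_rows(
  plan="0 -0.05 0 0 0 0 0;0 -0.05 0 0 0 0 0",
)

```text
t: 19.55
ee_pos: [638.6, -73.7, 60.4]
orientation: [-3.13, -0.273, -0.008]
ft_force: [8.4, 5.1, -4.1]
width: 15.6
```

>>> play_rows(
  plan="0 -0.05 0 0 0 0 0;0 -0.05 0 0 0 0 0",
)

```text
t: 19.8
ee_pos: [638.0, -73.8, 60.4]
orientation: [-3.13, -0.273, -0.009]
ft_force: [9.0, 6.2, -6.2]
width: 15.3
```

>>> play_rows(
  plan="0 -0.05 0 0 0 0 0;0 -0.05 0 0 0 0 0",
)

```text
t: 20.05
ee_pos: [637.5, -73.9, 60.5]
orientation: [-3.13, -0.273, -0.011]
ft_force: [12.9, 6.9, -7.7]
width: 15.6
```

```bash
python3 - <<'E'
from h import *
o,M=pose(); print(o["t"],o["ee_pos"],M.T@o["ft_force"],M.T@o["moment"],o["width"])
im=get_image("scene"); save(im,"s3.png",(220,120,360,260),4); P=cloud(im)
u=np.array([-.985,-.1736]); v=np.array([.1736,-.985]); O=np.array([513.8,-96.1])
cx=(P[...,:2]-O)@u; cy=(P[...,:2]-O)@v; z=P[...,2]
m=(abs(cx)<60)&(abs(cy)<60)&(z>60)&(z<106)&(cx<46)
rm=m&(z>99); print(m.sum(),rm.sum(),"rim z",np.percentile(z[m],97),"cx",np.percentile(cx[m],[2,98]), cv2.minEnclosingCircle(np.c_[cx[rm],cy[rm]].astype(np.float32)))
E
```

```text
20.05 [637.5 -73.9  60.5] [13.8 -4.6  7.8] [0.8 1.7 0. ] 15.553790680000107
48 11 rim z 103.6660027474153 cx [-49.   43.7] ((10.943512916564941, 32.375244140625), 9.722602844238281)
```

View pics/s3.png

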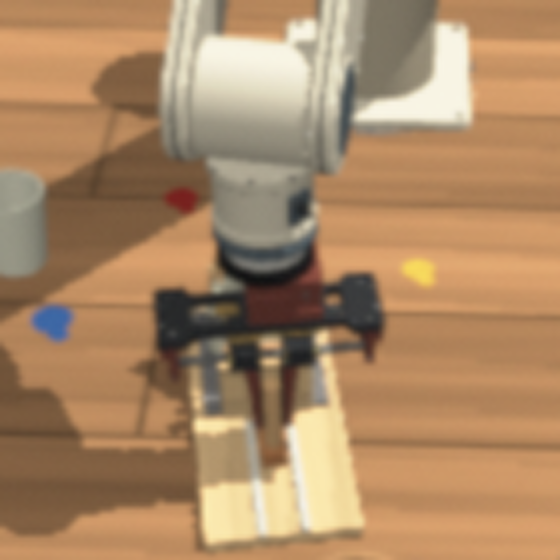

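The arm hides the lantern in this view, so the force is the guide. It rose from about 8.5 to 13.8 N over the last millimetre, at the travel where contact with the rest was expected. I let it settle and read again.

>>> play_rows(
  plan="0 0 0 0 0 0 0;0 0 0 0 0 0 0;0 0 0 0 0 0 0",
)

```text
t: 20.48
ee_pos: [637.5, -73.9, 60.5]
orientation: [-3.13, -0.273, -0.011]
ft_force: [11.5, 6.4, -7.3]
width: 15.6
```

>>> play_rows(
  plan="0 -0.05 0 0 0 0 0;0 0 0 0 0 0 0",
)

```text
t: 20.72
ee_pos: [637.3, -73.9, 60.5]
orientation: [-3.13, -0.273, -0.011]
ft_force: [12.5, 6.7, -8.5]
width: 15.3
```

>>> play_rows(
  plan="0 -0.05 0 0 0 0 0;0 0 0 0 0 0 0",
)

```text
t: 20.98
ee_pos: [637.0, -74.0, 60.5]
orientation: [-3.13, -0.273, -0.012]
ft_force: [12.6, 6.8, -8.1]
width: 15.4
```

```bash
python3 - <<'E'
from h import *
o,M=pose(); print(o["t"],o["ee_pos"],M.T@o["ft_force"],M.T@o["moment"],o["width"])
E
```

```text
20.975 [637.  -74.   60.5] [13.6 -4.6  8.3] [0.8 1.9 0. ] 15.359606865627985
```

>>> play_rows(
  plan="0 -0.05 0 0 0 0 0;0 0 0 0 0 0 0",
)

```text
t: 21.22
ee_pos: [636.8, -74.0, 60.5]
orientation: [3.13, 0.273, 0.013]
ft_force: [14.2, 7.4, -8.6]
width: 15.4
```

The estimated squeeze is about 7 N. I release and rise clear.

>>> play_rows(
  plan="6 0 0 0 0 0 0;6 0 0 0 0 0 0;6 0 0 0 0 0 0;6 0 0 0 0 0 0;6 0 0 0 0 0 0;6 0 0 0 0 0 0;6 0 0 0 0 0 0;6 0 0 -1 0 0 0;6 0 0 -2 0 0 0;6 0 0 -3 0 0 0;6 0 0 -4 0 0 0;6 0 0 -4 0 0 0;6 0 0 -4 0 0 0;6 5 0 0 0 0 0;6 5 0 0 0 0 0;6 0 0 0 0 0 0;6 0 0 0 0 0 0",
)

```text
t: 23.35
ee_pos: [730.4, -57.7, 240.8]
orientation: [3.13, 0.273, -0.001]
ft_force: [-0.7, 0.3, -0.8]
width: 59.9
```

```bash
python3 - <<'E'
from h import *
o,M=pose(); print(o["t"],o["ee_pos"],o["ft_force"],o["width"])
A=get_image("wrist"); B=get_image("top"); S=get_image("scene")
save(B,"t4.png",(300,130,420,260),4)
u=np.array([-.985,-.1736]); v=np.array([.1736,-.985]); Oo=np.array([513.8,-96.1])
for n,im in(("wrist",A),("top",B),("scene",S)):
    P=cloud(im); cx=(P[...,:2]-Oo)@u; cy=(P[...,:2]-Oo)@v; z=P[...,2]
    rm=(abs(cx)<55)&(abs(cy)<50)&(z>96)&(z<106); hd=(abs(cx)<55)&(abs(cy)<50)&(z>138)&(z<160); ps=(cx<-100)&(cx>-190)&(abs(cy)<20)&(z>92)&(z<108)
    for l,m in(("rim",rm),("handle",hd),("post",ps)):
        if m.sum()>5: print(n,l,m.sum(),cv2.minEnclosingCircle(np.c_[cx[m],cy[m]].astype(np.float32)),z[m].mean(), z[m].max())
    b=np.dstack
hsv=im["pixels"]
w=np.hstack([cv2.resize(A["pixels"],(400,250)),cv2.resize(S["pixels"][130:255,220:420],(400,250))])
w=np.vstack([w,cv2.resize(B["pixels"],(480,300))[:, :].copy() if 0 else cv2.copyMakeBorder(cv2.resize(B["pixels"],(480,300)),0,0,0,320,cv2.BORDER_CONSTANT)])
cv2.imwrite("pics/fin.png",w[:,:,::-1])
E
```

```text
23.35 [730.4 -57.7 240.8] [-0.7  0.3 -0.8] 59.855064318225054
wrist rim 486 ((-16.84563636779785, 0.547332763671875), 34.66640853881836) 99.82037026697662 105.73386960244926
wrist post 248 ((-125.1417465209961, -1.0394974946975708), 8.103171348571777) 99.98233444880773 102.76428050709364
scene rim 60 ((-0.4806840419769287, -2.8456668853759766), 38.606136322021484) 99.68139239100807 105.60198070748709
scene handle 21 ((-5.3572306632995605, -6.680325031280518), 25.00958251953125) 147.1801632945052 151.79252268618632
scene post 21 ((-126.14771270751953, -3.0190746784210205), 8.506019592285156) 98.52865959880886 105.32068123122053
```

View pics/fin.png

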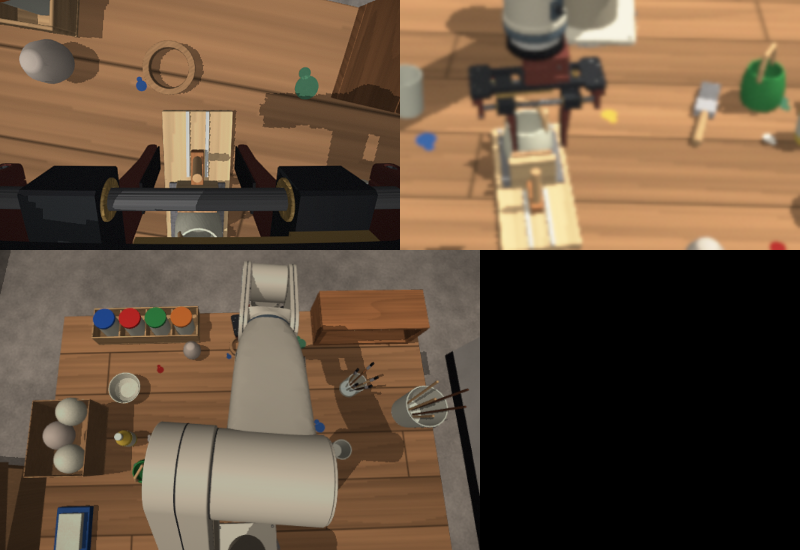

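The post moved 46.9 mm and did not spring back when released (the tool's own travel was 46.8 mm). The arm still covers the lantern, so I move it aside for a clear upright check.

>>> play_rows(
  plan="6 -1 -5 -1 0 0 0;6 -1 -5 -1 0 0 0;6 -1 -5 -1 0 0 0;6 -1 -5 -1 0 0 0;6 -1 -5 0 0 0 0;6 -1 -5 0 0 0 0;6 -1 -5 0 0 0 0;6 0 0 0 0 0 0;6 0 0 0 0 0 0",
)

```text
t: 24.62
ee_pos: [601.4, 274.2, 280.5]
orientation: [3.129, 0.273, 0.0]
ft_force: [-0.2, -0.6, -0.2]
width: 60.1
```

```bash
python3 - <<'E'
from h import *
o,M=pose(); print(o["t"],o["ee_pos"],o["ft_force"])
B=get_image("top"); S=get_image("scene")
B0=np.load("top0.npy",allow_pickle=True).item()
u=np.array([-.985,-.1736]); v=np.array([.1736,-.985]); Oo=np.array([513.8,-96.1])
for n,im in(("top",B),("scene",S)):
    P=cloud(im); cx=(P[...,:2]-Oo)@u; cy=(P[...,:2]-Oo)@v; z=P[...,2]
    b=(abs(cx)<60)&(abs(cy)<60)
    for l,m in(("rim",b&(z>97)&(z<106)),("handle",b&(z>140)&(z<160))):
        if m.sum()>5:
            A=np.c_[cx[m],cy[m],np.ones(m.sum())]; k=np.linalg.lstsq(A,z[m],rcond=None)[0]
            print(n,l,m.sum(),cv2.minEnclosingCircle(A[:,:2].astype(np.float32)),A.mean(0)[:2],z[m].mean(),"slope",k[:2].round(3))
d=np.abs(B["pixels"].astype(int)-B0["pixels"]).sum(2)
for k,(x,y) in dict(bowl=(167,184),egg=(256,133),jar=(470,180),tape=(321,128),paint=(165,250),green=(194,295)).items(): print(k,np.mean(d[y-15:y+16,x-15:x+16]))
def c(im,x0,y0,w,h): return cv2.resize(im["pixels"][y0:y0+h,x0:x0+w],(400,400),interpolation=cv2.INTER_CUBIC)
cv2.imwrite("pics/fin2.png",np.hstack([c(B,305,145,100,100),c(S,235,145,100,100)])[:,:,::-1])
E
```

```text
24.625 [601.4 274.2 280.5] [-0.2 -0.6 -0.2]
top rim 107 ((5.343129634857178, 0.7473335266113281), 39.028873443603516) [6.9 0.5] 100.42673807315009 slope [ 0. -0.]
top handle 83 ((3.1081652641296387, 3.1865921020507812), 27.97722816467285) [4.1 2.1] 148.09834110874385 slope [-0.  0.]
scene rim 78 ((-2.803463935852051, 0.059490203857421875), 39.111549377441406) [-7.   3.7] 100.30313678196524 slope [0. 0.]
scene handle 50 ((-1.7109127044677734, 0.013611793518066406), 27.697036743164062) [-2.  -2.1] 147.27488119383952 slope [-0.  0.]
bowl 109.13527575442248
egg 15.02913631633715
jar 15.067637877211238
tape 14.49219562955255
paint 222.1321540062435
green 277.3818938605619
```

View pics/fin2.png

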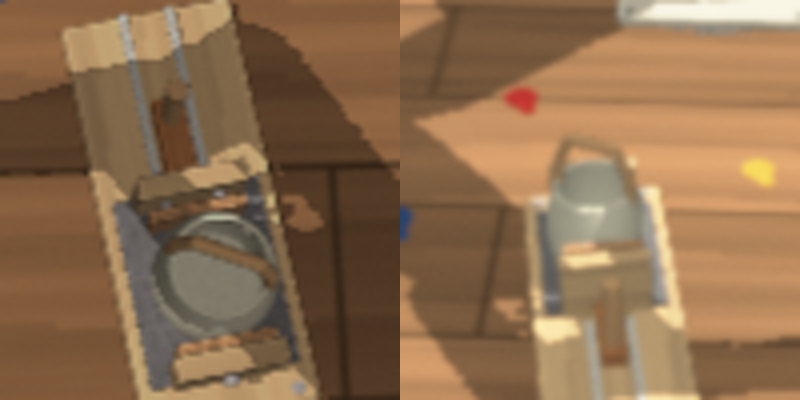

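The clear view shows the lantern upright between the jaw and rest corks at crop (220,265), at 0.5 mm from the clamp's middle line. The rim and handle show no slope. I hand it in.

```bash
python3 -c "
from h import *
print(close_job()); print(get_obs()['t'])"
```

```text
the job is handed in; nothing more can be done
None
the job is handed in; nothing more can be done
```

I carried the plain lantern by its cane handle to the clamp and set it down on the felt. I then slid the jaw by its post until the lantern was pinched, let go, and handed the job in. The clock read about 24.6 s at my last reading, out of 64 s.

- **Set-down:** contact was gentle. I released once the felt had taken the weight, about 2 N.
- **Squeeze:** I estimate about 6–7 N. The push on the post rose from about 8 N (slide friction plus the lantern dragging) to about 15 N over the last 1.5 mm, which fits the 5 N/mm spring. I could not measure the force directly after letting go.
- **After release:** the post had moved 46.9 mm against 46.8 mm of tool travel, so the jaw did not spring back. In the clear view the lantern was upright and about 0.5 mm from the clamp's middle line.
- **Disagreements:**
    - The top and scene cameras put the lantern's position along the clamp about 5–8 mm apart.
    - The image-based gap between jaw and rest suggested a firmer squeeze, about 12 N. Its error is a few millimetres, so I trusted the force reading instead.
- **Bystanders:** the egg, brush jar and tape looked unchanged. In my final picture comparison the spots for the bowl, paint bottle and green look-alike had changed, most likely because the parked arm was over them. I saw no sign of contact with any of them, but that check is inconclusive.

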